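# Lever up the steel hatch

## Robot

A 6-joint arm with a two-finger parallel gripper is mounted at the origin on a cart in front of the work surface, level with it; the furniture and walls round the work are solid. World frame = base frame: x ahead of the robot, y to its left, z up, the work surface at z = 0. Lengths are in mm, angles in rad, forces in N, time in s.
With the tool pointing down it reaches from about 350 to 725 mm from the base axis. Payload 6 kg.
Tool frame: the origin (TCP) lies between the finger pads; the fingertips stand 19 mm ahead of it and the grasp point (between the pads) is the TCP; z points along the fingers, y is the direction in which the jaws open and shut (so a half turn about z gives the same grasp; the last joint's range is limited). The gripper opens to 85 mm and grips with 20 to 120 N. Pads are 22 mm wide; open, the fingers measure 114 mm over their backs; the gripper's body (76 mm by 85 mm) begins 54 mm behind the grasp point. The pads swing forward as they close: fully open they stand 13 mm farther back than shut.
Start: joints at [-0.904, 0.04, 0.085, 0, -1.615, -0.334], TCP at [196.024, -567.054, 250.261] pointing down, gripper open.
Joint ranges: [-2.56, 2.56], [-1.29, 2.01], [-1.08, 1.49], [-3.29, 1.98], [-2.81, -0.18], [-2.99, 2.99]. Speed limits (rad/s): [2.57, 2.57, 3.01, 3.14, 3.14, 3.14].

## Interface

Orientations are given as a unit quaternion [x, y, z, w].
In Python, from plant import manip gives the robot as it stands. The module is installed in compiled form; this text tells all that it offers.
- The arm moves only by the shell command python3 -m inch 'ROWS' [FORCE]. ROWS is JSON, a list of rows, each a list of 7 numbers: the shift along the tool's x, y, z in mm, then the turn, a rotation vector about the tool's x, y, z in rad, then the finger opening in mm, from 0 to 85.4. In form: [[dx, dy, dz, wx, wy, wz, gripper], ...]. A call has 1 to 20 rows; each row is the pose to reach, as a shift and turn from the pose commanded when the call began, along the tool's axes at that moment; what a row does not reach only later rows make up. A row lasts 1/8 s, in which the tool goes at most 62.5 mm and 10.7 degrees, less where a joint would pass 70% of its speed; a pose out of reach is approached as far as the arm can. A call with a gripper value outside its range is refused whole. The fingers move at their own pace and stop on an object; FORCE is the grip in N (left out, the last holds). Time passes only in rows, so rows that repeat a pose let the fingers close. It gives the time, the measured TCP pose, the force and the opening at its end, in the units of the state.
- manip.get_obs(): the state, without advancing time (a new reading comes with each control period).
- manip.camera(name): name is "scene" or "side" or "wrist"; returns a dict with "color" (420x560x3 uint8, red, green, blue), "range_z" (420x560 float32, mm along the optical axis (not along the pixel's ray), 0 where there is no reading), "fx", "fy", "cx", "cy" (pixels), "rvec" (rotation vector, rad) and "tvec" (3), from world to camera coordinates, as OpenCV has them. Camera axes: x right, y down, z forward; pixel columns grow to the right and rows downward; lengths in mm; the calibration is good to about 2 mm. A picture is of the moment at which its call begins.
- manip.job_done(): hands the job in, once; it reports no verdict.
The state is a dict: "time": time; "joint_positions": joint angles; "joint_vel": joint speeds; "joint_efforts": joint torques, N m; "position": TCP position; "orientation": TCP orientation; "ft_force": force on the tool from outside, world axes, zero at the start; "wrist_torque": the same for the moment, N m; "width": opening from 0.0 (shut) to 1.0 (fully open).
Only numpy, scipy, OpenCV 4.12 (cv2) and the standard library are available. Lean on these libraries where they do the work, as an engineer would, in place of code of your own. Each camera call takes 0.05 s, during which the arm holds its last target.

## Task

The heavy steel hatch of the small grey box has to be raised so that I can look at the nozzle inside. With closed fingertips push the lever lying on the block towards the box by its heel until its shoulders meet the guide cheeks and its toe is under the hatch, then press its pad right down onto the rubber stop; finish while still pressing it there, with the hatch held up. Do not pick the lever up, do not touch the hatch with the robot, and leave the things standing around where they are.

Things in the scene. Friction and masses are not known exactly. Their poses are not given: they have to be found in the camera images.
- station: Fixed base plate 360x130x8 mm with an aluminium block, a grey open box and a rubber stop. Origin on the bench below the fulcrum (x = 0); x runs level from the lever's pad to the box, y across, z up. Block: x 0 to 76, y +-45, flat top at z = 83 mm. Box: x 84 to 168, y +-58, up to z = 97 mm.
- fulcrum (a point): Middle of the block's top edge facing the pad, 83 mm above the bench: the lever tips over this edge. Two guide cheeks stand on the block beside the lever, y +-22.5 to +-32.5, from this edge 26 mm towards the box, 8 mm high. Fully home, the lever's shoulders touch the cheeks' ends at x = 0.
- stop_top (a point): Centre of the top of the rubber stop (36x46 mm), 24 mm above the bench at x = -135, y = 0 in the station's frame; the underside of the pressed lever's pad lands on it.
- hatch_lip (a point): Middle of the lower front edge of the hatch, a plain steel plate 104x124x8 mm, about 1 kg, hinged along the far side of the box. Shut, this point is at x = 64 mm, z = 97 mm in the station's frame, so that a lip of 20 mm overhangs the box towards the lever.
- hatch_plate (a joint): Opening angle of the hatch, rad: 0 shut, growing as its front edge rises. It falls shut unless held; with the lever fully home and the pad on the stop it is about 0.24.
- lever_heel (a point): Centre of the back face of the heel, the turned-up plate at the long end of the loose lever, 44 mm wide, from 2 to 24 mm above the lever's underside. Push here towards the box. Axes: x along the lever to its toe, y across, z up. Starts drawn back 20 to 30 mm; slides with a few newtons of friction. Fully home it is at x = -169 mm in the station's frame, 96 mm above the bench.
- lever_pad (a point): Centre of the pad's top; pad 52 mm along the lever, 44 wide, 8 thick, its top 10 mm above the lever's underside, 31 mm ahead of the heel's back face. Home, unpressed: x = -138 mm in the station's frame, 93 mm above the bench. Pressed, it swings about the fulcrum by 22 degrees, about 52 mm down to about 41 mm above the bench, needing about 5 to 8 N until it rests on the stop.
- lever_pivot (a point): Point of the lever's underside, on its middle line, that lies on the fulcrum edge when home. The lever (0.7 kg, 249 mm long) lies flat and loose on the block. Its shoulders, 70 mm wide, are just behind this point; a steel weight 26x84x30 mm sits on the bar 33 to 59 mm ahead of it, reaching 40 mm above the underside.
- lever_toe (a point): Tip of the lever's toe (bar 38 mm wide, 10 mm thick), half-way up its thickness. Fully home it is at x = 80 mm in the station's frame, 16 mm beyond the hatch's front edge and under its lip with 4 mm to spare.
- nozzle: Bystander, brass nozzle 29x29x52 mm standing left of the lever; origin at the centre of its underside.
- bush: Bystander, grey flanged bush 34x34x28 mm; origin at the centre of its underside.
- block: Bystander, white drilled block 30x40x22 mm; origin at the centre of its underside.
- marker: Bystander, black marker pen 17x135x18 mm lying; origin at the centre of its underside.
- spanner: Bystander, open-ended spanner 28x161x6 mm lying; origin at the centre of its underside.
- small_jar: Bystander, white screw-top jar 59x59x78 mm; origin at the centre of its underside.

How it is judged:
By the outcome, as a careful person would: the job done as asked, in the order asked, and still so for the second after the job is handed in, while the arm keeps its last pose, push and grip.
It also fails if it takes over 38 s, if anything falls off the work surface, if the arm or the gripper's body presses on something with over 40 N, if the wrist force passes 120 N, or if a joint passes its speed limit or range.

## Working session

There is one attempt and no reset: what is moved stays moved. The work goes in short steps, Python scripts to look and compute and a shell command to move; the robot and the scene stay as the last step left them, time stands still between calls to the robot, and variables do not carry over. Pictures are saved under pics/ and viewed, and the job is handed in when it is done.

```bash
mkdir -p pics; cat > h.py <<'E'
import numpy as np,cv2
from plant import manip
from scipy.spatial.transform import Rotation as R
def shot(n,f):
    c=manip.camera(n); cv2.imwrite('pics/'+f,c['color'][:,:,::-1]); np.savez('pics/'+f[:-4]+'.npz',**c); return c
def pts(c):
    z=c['range_z'].astype(float); v,u=np.mgrid[:z.shape[0],:z.shape[1]]
    p=np.stack([(u-c['cx'])/c['fx']*z,(v-c['cy'])/c['fy']*z,z],-1)
    Rm=cv2.Rodrigues(np.array(c['rvec'],float))[0]
    w=(p-np.array(c['tvec']).ravel())@Rm
    w[z<=0]=np.nan; return w
E
python3 - <<'E'
from h import *
for n in ['scene','side']: shot(n,n+'1.png')
o=manip.get_obs(); print(o['time'],o['position'],o['orientation'],o['ft_force'],o['width'])
E
```

```text
0.1 [ 195.99910466 -566.80054958  249.35981437] [-1.65656756e-01  9.86183136e-01  7.85416982e-04 -2.11812131e-04] [-0.15949495  0.16470895  0.01653455] 0.9992063551147062
```

View pics/scene1.png

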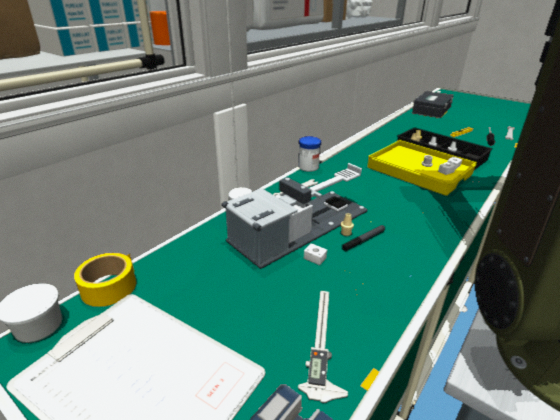

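View pics/side1.png

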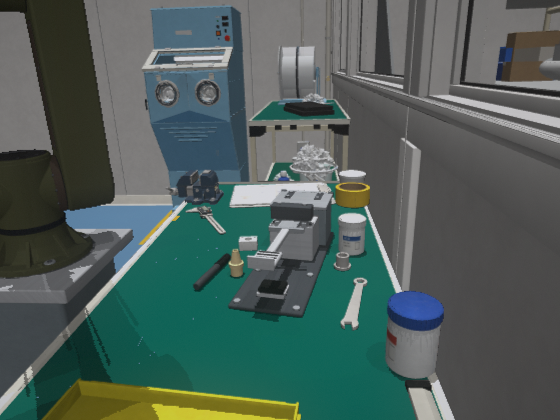

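The scene view shows the box at about (262,220), with the lever running to its heel at (350,173) and the stop at (338,203). In the side view the heel is at (265,260) and the stop at (272,290). The nozzle and marker stand on the robot side of the lever. Next I'll measure them from the depth images.

```bash
python3 - <<'E'
from h import *
for n,(u0,v0,u1,v1) in {'scene':(210,90,400,270),'side':(180,180,390,340)}.items():
    c=dict(np.load(f'pics/{n}1.npz')); 
    cv2.imwrite(f'pics/{n}1z.png',cv2.resize(c['color'][v0:v1,u0:u1,::-1],None,fx=4 if n=='scene' else 3.8,fy=3.3 if n=='scene' else 3.7,interpolation=cv2.INTER_CUBIC))
    w=pts(c); print(n,-cv2.Rodrigues(c['rvec'])[0].T@c['tvec'].ravel())
    P=w[v0:v1,u0:u1].reshape(-1,3); P=P[~np.isnan(P[:,0])]
    # top-down height map
    m=(P[:,2]>4)&(P[:,2]<200); Q=P[m]; print(Q.min(0),Q.max(0))
    L=(P[:,2]>3)&(P[:,2]<14); 
    np.save(f'pics/{n}P.npy',P)
E
python3 - <<'E'
from h import *
P=np.vstack([np.load('pics/sceneP.npy'),np.load('pics/sideP.npy')])
x0,x1,y0,y1=200,750,-500,200
im=np.zeros((600,800,3),np.uint8)
P=P[(P[:,2]>-5)&(P[:,2]<170)]; P=P[np.argsort(P[:,2])]
for p in P:
    # u: y from +250 to -550 ; v: x from 800 to 200
    u=int(250-p[1]); v=int(800-p[0])
    if 0<=u<799 and 0<=v<599:
        im[v:v+2,u:u+2]=cv2.applyColorMap(np.uint8([[min(255,max(0,p[2]*1.9+10))]]),cv2.COLORMAP_JET)[0,0]
cv2.imwrite('pics/top1.png',im)
E
```

```text
scene [133.90093703 603.76531463 523.86426488]
[  378.0303627  -1212.65024202     4.0142618 ] [806.75032129 145.46760001 199.99528687]
side [ 609.94353495 -812.04436461  384.93071055]
[ 213.32102483 -349.35313315    4.00027417] [801.9422366  582.47294704 127.65778536]
```

View pics/scene1z.png

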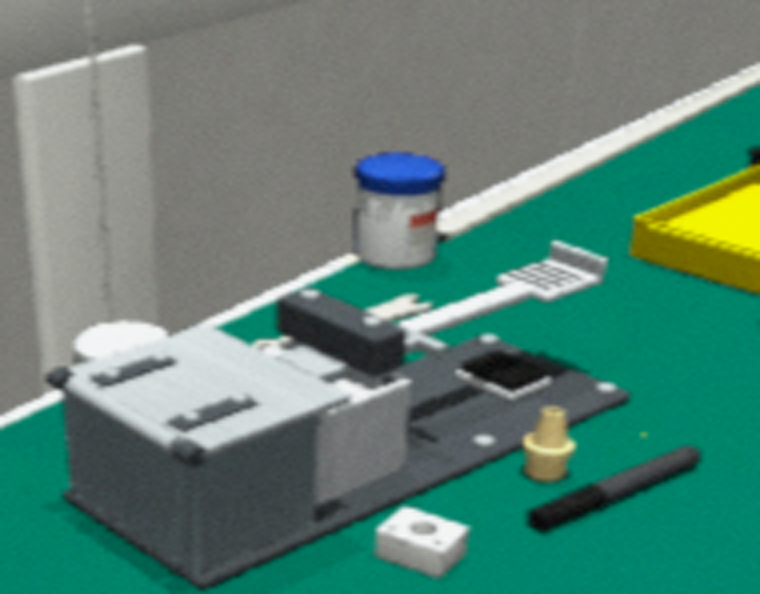

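View pics/side1z.png

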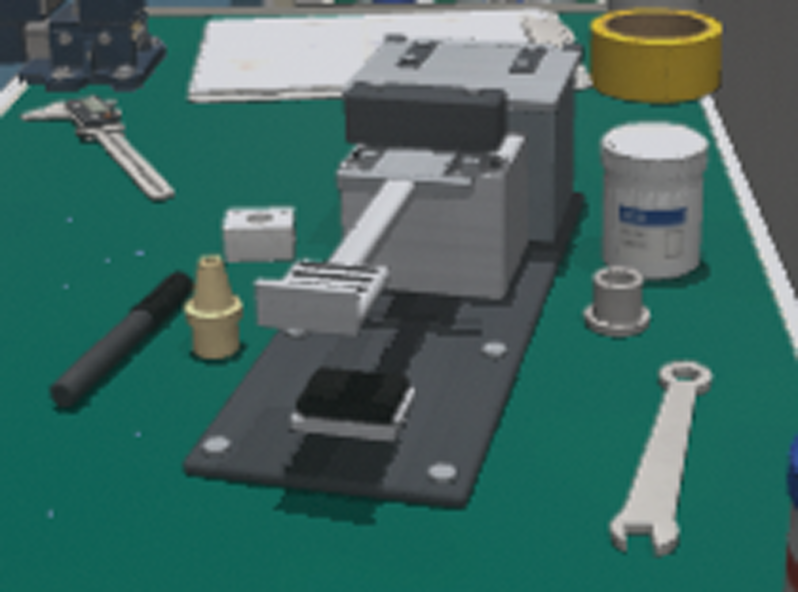

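View pics/top1.png

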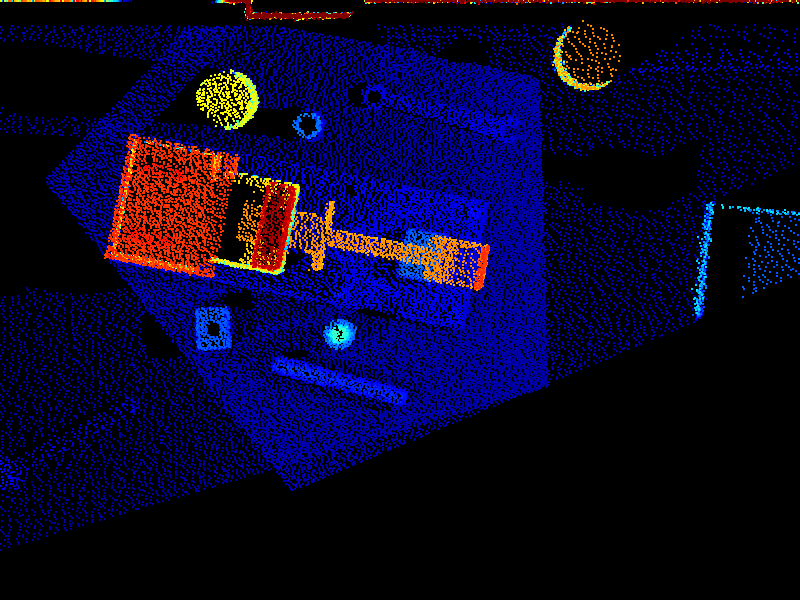

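```bash
python3 - <<'E'
from h import *
S=np.load('pics/sceneP.npy');D=np.load('pics/sideP.npy')
def rect(P,n,m):
    r=cv2.minAreaRect(P[m][:,:2].astype(np.float32)); b=cv2.boxPoints(r); print(n,m.sum(),np.round(r[0],1),np.round(r[1],1),round(r[2],2),'z',np.round(np.percentile(P[m][:,2],[5,50,95]),1))
for nm,P in (('scene',S),('side',D)):
    x,y,z=P.T
    reg=(x>480)&(x<700)&(y>-260)&(y<160)
    rect(P,nm+' hatch',reg&(abs(z-105)<3)&(y>10))
    rect(P,nm+' weight',reg&(abs(z-123)<4)&(y<20))
    rect(P,nm+' heel',reg&(z>97)&(y<-215))
    rect(P,nm+' heelall',reg&(z>80)&(y<-225))
    rect(P,nm+' lever bar',reg&(z>88)&(z<97)&(y<-100)&(y>-160))
    rect(P,nm+' pad',reg&(z>86)&(z<97)&(y<-180)&(y>-225))
    rect(P,nm+' shoulder',reg&(z>84)&(z<99)&(y<-60)&(y>-87))
    rect(P,nm+' stop',reg&(z>20)&(z<28)&(y<-120))
    rect(P,nm+' plate',reg&(z>5)&(z<11)&(y<-100))
    rect(P,nm+' nozzle',(x>440)&(x<490)&(y>-130)&(y<-60)&(z>10))
    rect(P,nm+' marker',(x>380)&(x<445)&(y>-180)&(y<-10)&(z>8)&(z<30))
    m=reg&(z>97)&(z<108)&(y<-215); print('heel mean',P[m].mean(0) if m.sum() else '')
    for a in (0,):
        pass
E
```

```text
scene hatch 1423 [594.2  79.3] [110.8 126.8] 78.86 z [104.3 106.3 107.6]
scene weight 231 [573.1 -22.1] [28.8 85.8] 79.05 z [119.8 124.  125.1]
scene heel 66 [ 532.4 -229.9] [ 7.9 42.9] 79.54 z [ 97.4 103.7 108.3]
scene heelall 87 [ 532.3 -231.1] [11.5 42.8] 88.53 z [ 93.5 100.8 108.2]
scene lever bar 102 [ 551.1 -130.4] [62.3 16.4] 77.77 z [89.4 93.6 95.3]
scene pad 151 [ 538.4 -203.1] [44.4 49.7] 87.52 z [90.2 94.4 95.7]
scene shoulder 68 [552.9 -73.3] [20.6 47.5] 63.58 z [87.1 93.5 95.4]
scene stop 143 [ 544.3 -168.6] [34.6 45.1] 78.89 z [21.1 25.1 26.6]
scene plate 789 [ 589.5 -171.7] [127.6 222.8] 75.71 z [ 7.5  9.4 10.7]
scene nozzle 175 [464.4 -85.5] [28.4 22.6] 29.05 z [12.5 29.7 53.1]
scene marker 285 [417.5 -87.5] [136.9  15.4] 73.67 z [ 9.8 15.4 18.7]
heel mean [ 532.2233184  -229.01963893  102.89141779]
side hatch 705 [593.9  75.7] [108.7 124.7] 78.29 z [104.  104.9 107.2]
side weight 227 [575.  -25.9] [26.5 83. ] 80.37 z [119.6 122.5 125.1]
side heel 172 [ 533.3 -232.2] [ 6.7 42.7] 80.59 z [ 97.6 102.5 106.7]
side heelall 358 [ 534.1 -232.9] [44.2 12.7] 1.63 z [ 86.6  96.7 106.2]
side lever bar 133 [ 554.  -129.5] [60.9 15.9] 79.88 z [89.  92.4 93.3]
side pad 191 [ 540.  -199.7] [41.5 43.7] 78.36 z [89.8 92.8 93.9]
side shoulder 212 [564.9 -73.5] [65.5 26.4] 2.91 z [85.  91.7 93.4]
side stop 296 [ 545.5 -172.6] [36.4 45.5] 77.89 z [20.9 23.5 24.7]
side plate 2608 [ 590.2 -169.1] [150.7 216.7] 80.25 z [5.6 7.6 8.9]
side nozzle 248 [467.6 -94.2] [27.7 23.2] 10.14 z [12.3 27.7 51.1]
side marker 312 [421.4 -91. ] [135.8  14.6] 73.99 z [ 8.8 13.9 16.5]
heel mean [ 533.64236446 -233.32256228  102.50060757]
```

The station axis comes out at about 78.8° from world x, with the fulcrum near (571,-37). The lever is aligned with it and drawn back about 29 mm. I'll now work out the approach.

```bash
cat >> h.py <<'E'
A=np.deg2rad(78.8); F=np.array([571.3,-37.3,0.])
ux=np.array([np.cos(A),np.sin(A),0]); uy=np.array([-np.sin(A),np.cos(A),0]); uz=np.array([0,0,1.])
SR=np.stack([ux,uy,uz],1)
def w2s(p): return SR.T@(np.array(p)-F)
def s2w(p): return F+SR@np.array(p,float)
# goal tool orientation: z down, tool y along station x, pitched by th (lever's swing)
def goalR(th=0):
    z=-uz; y=ux; x=np.cross(y,z); return R.from_matrix(SR@R.from_euler('y',-th,degrees=True).as_matrix()@SR.T@np.stack([x,y,z],1))
def plan(tcp_s,th=0):
    o=manip.get_obs(); R0=R.from_quat(o['orientation'])
    return np.round(R0.inv().apply(s2w(tcp_s)-o['position']),1), np.round((R0.inv()*goalR(th)).as_rotvec(),3)
def st():
    o=manip.get_obs(); print('t',round(o['time'],2),'tcp_s',w2s(o['position']).round(1),'F_s',(SR.T@o['ft_force']).round(2),'w',round(o['width'],3),'rot',(R.from_quat(o['orientation']).inv()*goalR(0)).as_rotvec().round(3))
E
python3 -c "
from h import *
st();print(plan([-242,0,190]));print(plan([-242,0,107]))"
```

```text
t 0.1 tcp_s [-592.3  265.3  249.4] F_s [0.13 0.19 0.02] w 0.999 rot [ 0.002 -0.001  0.528]
(array([-405.7,  168.7,   59.6]), array([ 0.002, -0.001,  0.528]))
(array([-405.7,  168.6,  142.6]), array([ 0.002, -0.001,  0.528]))
```

```bash
python3 -m inch '[[-40,17,5,0,0,0.05,0],[-82,34,10,0,0,0.11,0],[-123,51,15,0,0,0.16,0],[-164,68,20,0,0,0.21,0],[-205,85,25,0,0,0.27,0],[-246,102,30,0,0,0.32,0],[-287,119,35,0,0,0.38,0],[-328,136,40,0,0,0.43,0],[-369,153,50,0,0,0.48,0],[-405.7,168.7,60,0,0,0.528,0],[-405.7,168.7,60,0,0,0.528,0],[-405.7,168.7,60,0,0,0.528,0]]'
python3 -c "
from h import *
st();print(plan([-242,0,107]));shot('side','side2.png');shot('wrist','w2.png')"
```

```text
time: 1.6
position: [524.2, -275.1, 190.0]
orientation: [0.097, 0.995, -0.0, -0.0]
ft_force: [-0.7, -0.6, 0.8]
width: -0.006
t 1.6 tcp_s [-242.4    0.   190. ] F_s [-0.69  0.62  0.83] w -0.006 rot [-0.    -0.001  0.001]
(array([-0.1,  0.4, 83. ]), array([-0.   , -0.001,  0.001]))
```

View pics/side2.png

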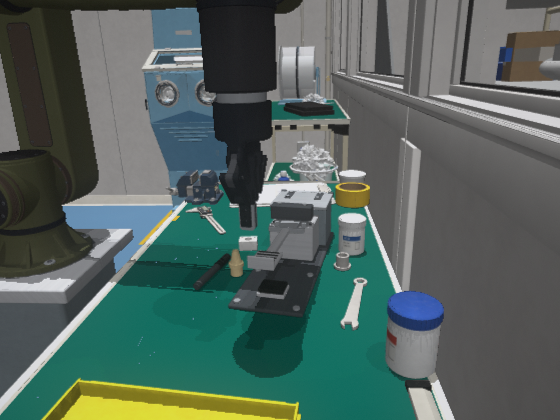

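View pics/w2.png

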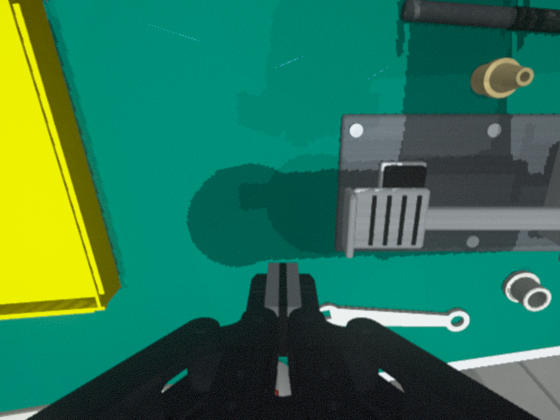

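The wrist view shows the closed fingertips at about (283,280), behind the heel (column 350, rows 188–258), with nothing below them. I'll descend and creep towards the heel.

```bash
python3 -m inch '[[0,0,25,0,0,0,0],[0,0,50,0,0,0,0],[0,0,70,0,0,0,0],[0,0,83,0,0,0,0],[0,0,83,0,0,0,0],[0,0,83,0,0,0,0]]'
python3 -c "
from h import *
st();c=shot('side','side3.png');cv2.imwrite('pics/side3z.png',cv2.resize(c['color'][180:340,180:390,::-1],None,fx=3.7,fy=3.7));c=shot('wrist','w3.png')"
```

```text
time: 2.45
position: [524.8, -275.4, 108.4]
orientation: [0.097, 0.995, -0.0, 0.001]
ft_force: [0.6, -0.2, 0.7]
width: -0.001
t 2.45 tcp_s [-242.6   -0.6  108.4] F_s [-0.08 -0.6   0.72] w -0.001 rot [-0.     0.001  0.   ]
```

View pics/side3z.png

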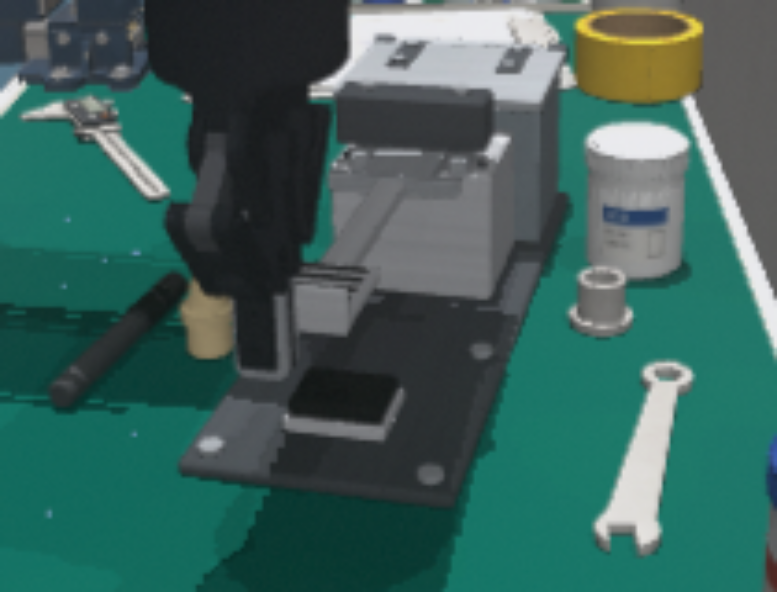

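View pics/w3.png

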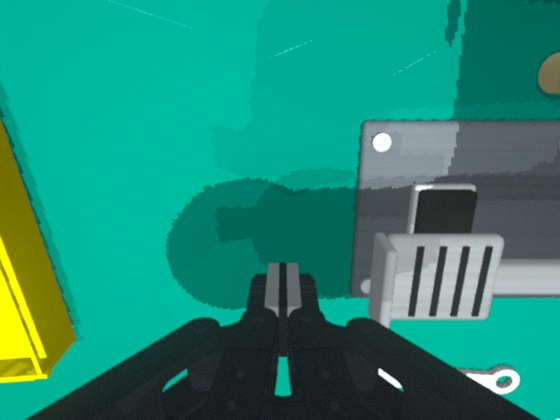

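The fingertip is laterally in line with the heel. I'll advance along tool y in small steps.

```bash
python3 -m inch '[[0,7,1,0,0,0,0],[0,14,1,0,0,0,0],[0,20,1,0,0,0,0],[0,25,1,0,0,0,0],[0,30,1,0,0,0,0],[0,34,1,0,0,0,0],[0,38,1,0,0,0,0]]'
python3 -c "
from h import *
st()"
```

```text
time: 3.42
position: [531.6, -238.0, 106.4]
orientation: [0.098, 0.995, -0.0, -0.0]
ft_force: [0.2, -3.0, 0.4]
width: 0.001
t 3.42 tcp_s [-2.046e+02 -1.000e-01  1.064e+02] F_s [-2.89 -0.74  0.44] w 0.001 rot [-0.001 -0.    -0.   ]
```

```bash
python3 -m inch '[[0,3,0,0,0,0,0],[0,6,0,0,0,0,0],[0,9,0,0,0,0,0],[0,12,0,0,0,0,0],[0,14,0,0,0,0,0]]'
python3 -c "
from h import *
st();c=shot('side','side4.png');cv2.imwrite('pics/side4z.png',cv2.resize(c['color'][180:340,180:390,::-1],None,fx=3.7,fy=3.7))"
```

```text
time: 4.05
position: [534.5, -223.9, 106.4]
orientation: [0.097, 0.995, -0.0, 0.0]
ft_force: [-0.3, -2.8, 1.5]
width: 0.006
t 4.05 tcp_s [-190.2   -0.2  106.4] F_s [-2.83 -0.23  1.5 ] w 0.006 rot [-0.  0.  0.]
```

View pics/side4z.png

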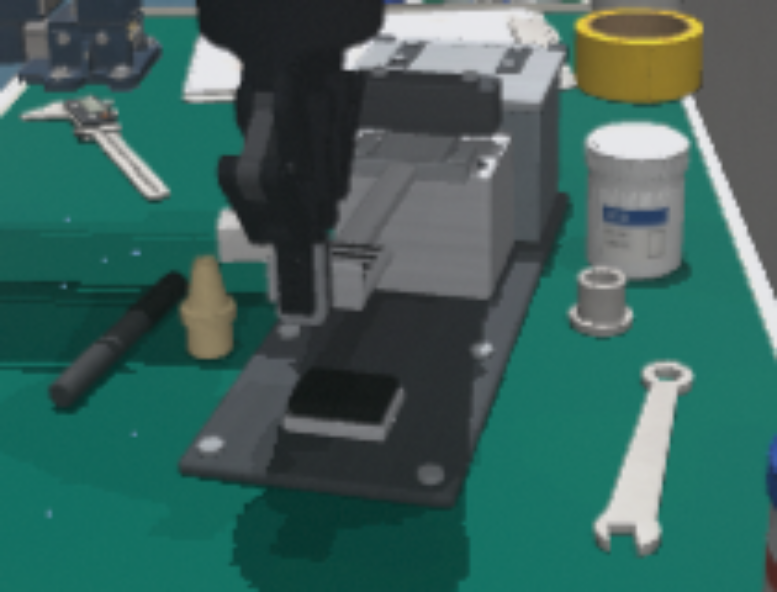

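The heel is moving forward squarely at about 3 N, and the shoulders have not met the cheeks yet. I'll continue in smaller steps.

```bash
python3 -m inch '[[0,2,0,0,0,0,0],[0,4,0,0,0,0,0],[0,6,0,0,0,0,0],[0,7,0,0,0,0,0]]'
python3 -c "
from h import *
st()"
python3 -m inch '[[0,1,0,0,0,0,0],[0,2,0,0,0,0,0],[0,3,0,0,0,0,0]]'
python3 -c "
from h import *
st()"
```

```text
time: 4.6
position: [535.5, -218.2, 106.5]
orientation: [0.098, 0.995, -0.001, -0.0]
ft_force: [-2.1, -11.6, 0.8]
width: -0.0
t 4.6 tcp_s [-184.4   -0.   106.5] F_s [-11.74  -0.18   0.81] w -0.0 rot [-0.002 -0.    -0.   ]
time: 4.97
position: [535.3, -217.9, 106.7]
orientation: [0.098, 0.995, -0.003, -0.001]
ft_force: [-2.4, -21.3, -0.7]
width: -0.001
t 4.97 tcp_s [-184.1    0.2  106.7] F_s [-21.36  -1.77  -0.71] w -0.001 rot [-0.006 -0.001 -0.002]
```

The force rises from 3 to 21 N without movement at TCP x = −184. That is the heel at −169 plus half the finger thickness, so the lever is home. I'll back off, lift and look.

```bash
python3 -m inch '[[0,-4,0,0,0,0,0],[0,-12,0,0,0,0,0],[0,-18,0,0,0,0,0],[0,-18,-20,0,0,0,0],[0,-18,-45,0,0,0,0],[0,-18,-45,0,0,0,0]]'
python3 -c "
from h import *
st();print(plan([-138,0,150]),plan([-138,0,115]))
c=shot('side','side5.png');cv2.imwrite('pics/side5z.png',cv2.resize(c['color'][180:340,180:390,::-1],None,fx=3.7,fy=3.7))
D=pts(c).reshape(-1,3);c=shot('scene','scene5.png');cv2.imwrite('pics/scene5z.png',cv2.resize(c['color'][110:260,220:400,::-1],None,fx=4,fy=4))
S=pts(c).reshape(-1,3)
for P in (S,D):
    q=(P-F)@SR; x,y,z=q.T
    for n,m in dict(heel=(z>97)&(z<110)&(x<-155)&(x>-178)&(abs(y)<30),weight=(abs(z-123)<4)&(x>10)&(x<70)&(abs(y)<60),hatch=(abs(z-105)<3)&(x>60)&(x<175)&(abs(y)<70)).items():
        print(n,m.sum(),np.percentile(q[m],[2,50,98],axis=0).round(1).tolist() if m.sum() else '')
"
```

```text
time: 5.72
position: [534.4, -232.1, 155.5]
orientation: [0.097, 0.995, -0.0, 0.003]
ft_force: [0.2, -0.3, 0.6]
width: 0.002
t 5.72 tcp_s [-198.3   -1.7  155.5] F_s [-0.23 -0.22  0.64] w 0.002 rot [-0.     0.006  0.001]
(array([ 1.7, 60.3,  5.4]), array([-0.   ,  0.006,  0.001])) (array([ 1.9, 60.3, 40.4]), array([-0.   ,  0.006,  0.001]))
heel 68 [[-169.8, -19.6, 97.2], [-166.0, 2.1, 103.4], [-163.2, 22.3, 109.0]]
weight 240 [[33.3, -37.6, 119.3], [49.4, 5.6, 124.0], [58.4, 42.0, 125.9]]
hatch 1423 [[65.6, -57.9, 102.8], [118.1, 8.0, 106.3], [172.4, 62.0, 107.8]]
heel 163 [[-171.7, -21.7, 97.3], [-170.2, -1.4, 102.7], [-167.1, 20.6, 107.4]]
weight 210 [[29.8, -41.1, 119.1], [37.7, -3.1, 122.5], [53.7, 38.6, 126.2]]
hatch 527 [[63.5, -61.8, 103.4], [130.3, -15.9, 105.0], [167.1, 58.3, 107.8]]
```

View pics/side5z.png

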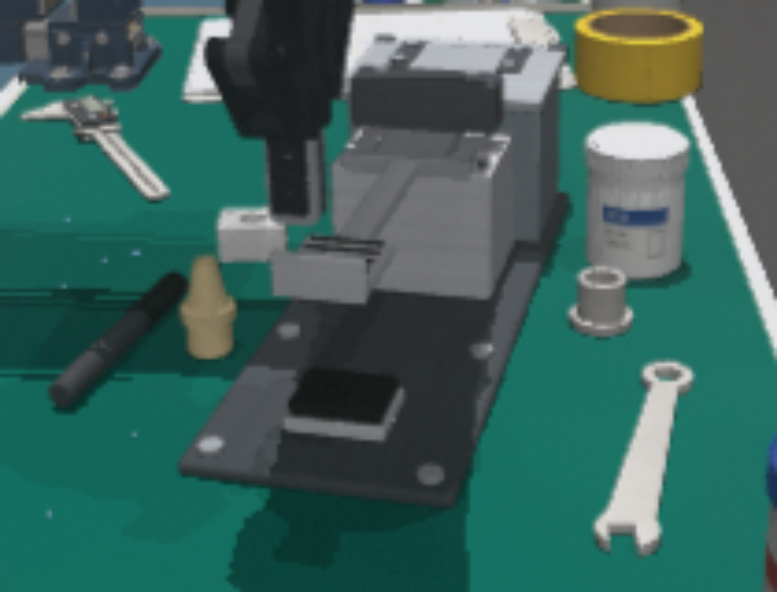

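View pics/scene5z.png

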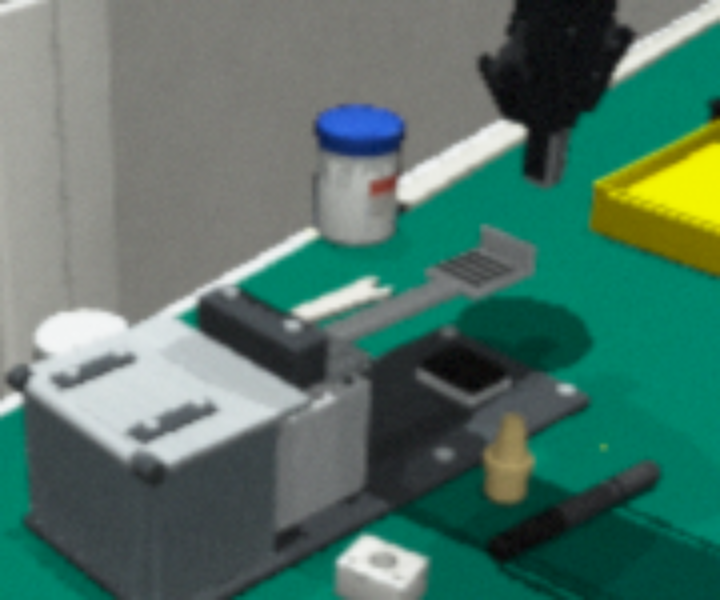

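The heel back face measures x ≈ −170 and the weight 33–58 mm, so the lever is home and square. Next I move over the pad and descend to first contact.

```bash
python3 -m inch '[[0,20,-2,0,0,0,0],[1,40,0,0,0,0,0],[1.5,60,0,0,0.003,0,0],[1.7,60.3,15,0,0.005,0,0],[1.7,60.3,30,0,0.005,0,0],[1.8,60.3,37,0,0.005,0,0],[1.8,60.3,40,0,0.005,0,0],[1.8,60.3,41,0,0.005,0,0]]'
python3 -c "
from h import *
st()"
```

```text
time: 6.82
position: [542.8, -172.8, 110.6]
orientation: [0.098, 0.995, 0.0, -0.002]
ft_force: [-0.9, -0.3, 2.5]
width: -0.0
t 6.83 tcp_s [-138.5    1.6  110.6] F_s [-0.42  0.82  2.45] w -0.0 rot [-0.    -0.005 -0.   ]
```

```bash
python3 -c "
from h import *
for t in (3,6,9,12,15,18,20,22,23,24):
    c,s=np.cos(np.deg2rad(t)),np.sin(np.deg2rad(t)); x,z=-138.3,28
    print(t,plan([x*c-z*s,0.5,83+x*s+z*c],t))
"
```

```text
3 (array([-1.2, -1.1,  6.9]), array([-0.053, -0.005, -0.   ]))
6 (array([-1.2, -2. , 14.2]), array([-0.105, -0.005, -0.   ]))
9 (array([-1.2, -2.5, 21.6]), array([-0.157, -0.005, -0.001]))
12 (array([-1.3, -2.6, 29. ]), array([-0.21 , -0.005, -0.001]))
15 (array([-1.3, -2.3, 36.4]), array([-0.262, -0.005, -0.001]))
18 (array([-1.3, -1.7, 43.7]), array([-0.314, -0.005, -0.001]))
20 (array([-1.4, -1. , 48.6]), array([-0.349, -0.005, -0.001]))
22 (array([-1.4, -0.2, 53.5]), array([-0.384, -0.005, -0.001]))
23 (array([-1.4,  0.3, 55.9]), array([-0.402, -0.005, -0.001]))
24 (array([-1.4,  0.8, 58.3]), array([-0.419, -0.005, -0.001]))
```

```bash
python3 -m inch '[[0,-0.5,3.5,-0.026,0,0,0],[0,-1,7,-0.053,0,0,0],[0,-1.5,10.5,-0.08,0,0,0],[0,-2,14.2,-0.105,0,0,0],[0,-2.5,21.6,-0.157,0,0,0],[0,-2.6,29,-0.21,0,0,0]]'
python3 -c "
from h import *
st();c=shot('side','side6.png');cv2.imwrite('pics/side6z.png',cv2.resize(c['color'][180:340,180:390,::-1],None,fx=3.7,fy=3.7))
"
```

```text
time: 7.58
position: [542.9, -175.2, 82.1]
orientation: [0.097, 0.99, 0.106, 0.009]
ft_force: [-0.5, -0.4, 5.3]
width: 0.0
t 7.58 tcp_s [-140.8    1.1   82.1] F_s [-0.49  0.4   5.34] w 0.0 rot [ 0.213 -0.002 -0.   ]
```

View pics/side6z.png

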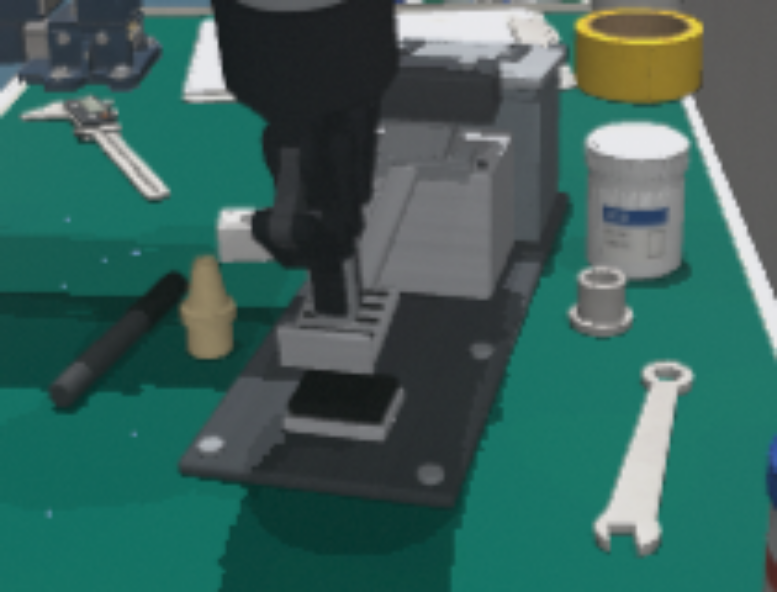

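The pad is half-way down under the fingertips, at 5.3 N and with no slip. I'll compute the rest of the arc in the current tool axes.

```bash
python3 -c "
from h import *
for t in (14,16,18,20,21,22,23,24):
    c,s=np.cos(np.deg2rad(t)),np.sin(np.deg2rad(t)); x,z=-138.3,28
    print(t,plan([x*c-z*s,1.1,83+x*s+z*c],t))
"
```

```text
14 (array([-0.5, -0.7,  4.1]), array([-0.029, -0.004, -0.002]))
16 (array([-0.5, -1.4,  8.9]), array([-0.064, -0.004, -0.002]))
18 (array([-0.5, -2. , 13.8]), array([-0.099, -0.004, -0.002]))
20 (array([-0.5, -2.4, 18.7]), array([-0.134, -0.003, -0.002]))
21 (array([-0.6, -2.5, 21.2]), array([-0.151, -0.003, -0.002]))
22 (array([-0.6, -2.6, 23.6]), array([-0.169, -0.003, -0.002]))
23 (array([-0.6, -2.7, 26.1]), array([-0.186, -0.003, -0.002]))
24 (array([-0.6, -2.7, 28.6]), array([-0.204, -0.003, -0.002]))
```

```bash
python3 -m inch '[[0,-0.7,4.1,-0.029,0,0,0],[0,-1.4,8.9,-0.064,0,0,0],[0,-2,13.8,-0.1,0,0,0],[0,-2.4,18.7,-0.134,0,0,0],[0,-2.5,21.2,-0.15,0,0,0],[0,-2.6,23.6,-0.169,0,0,0],[0,-2.6,24.5,-0.169,0,0,0]]'
python3 -c "
from h import *
st()"
python3 -m inch '[[0,0,1,0,0,0,0],[0,0,2,0,0,0,0]]'
python3 -c "
from h import *
st()"
```

```text
time: 8.5
position: [542.4, -173.5, 59.1]
orientation: [0.096, 0.978, 0.187, 0.016]
ft_force: [-8.5, -4.7, 17.6]
width: 0.004
t 8.5 tcp_s [-139.2    1.9   59.1] F_s [-6.32  7.46 17.56] w 0.004 rot [ 0.378 -0.004  0.   ]
time: 8.75
position: [542.4, -173.4, 59.0]
orientation: [0.095, 0.978, 0.186, 0.016]
ft_force: [-11.3, -5.9, 25.3]
width: 0.003
t 8.75 tcp_s [-139.1    1.9   59. ] F_s [-8.03  9.93 25.33] w 0.003 rot [ 0.376 -0.004  0.001]
```

The pad is down on the stop: TCP z stays at 59 while the force rises to 25 N. There's also about 10 N sideways, so I'll relieve that a little while keeping the press, then check the hatch.

```bash
python3 -m inch '[[0.8,0,0,0,0,0,0],[1.6,0,0,0,0,0,0],[1.6,0,0,0,0,0,0]]'
cat > chk.py <<'E'
from h import *
import sys
k=sys.argv[1]
st();c=shot('side',f'side{k}.png');cv2.imwrite(f'pics/side{k}z.png',cv2.resize(c['color'][180:340,180:390,::-1],None,fx=3.7,fy=3.7))
c=shot('scene',f'scene{k}.png');cv2.imwrite(f'pics/scene{k}z.png',cv2.resize(c['color'][110:260,220:400,::-1],None,fx=4,fy=4))
q=(pts(c).reshape(-1,3)-F)@SR; x,y,z=q.T
m=(z>98)&(z<150)&(x>80)&(x<165)&(abs(y)<55)
a=np.polyfit(x[m],z[m],1); print('hatch slope rad',np.arctan(-a[0]),'z at front',np.polyval(a,66),m.sum())
m=(x<-140)&(x>-175)&(abs(y)<25)&(z>40)&(z<75); print('heel',q[m].min(0) if m.sum() else '',np.median(q[m],0) if m.sum() else '')
E
python3 chk.py 7
```

```text
time: 9.12
position: [542.2, -173.4, 59.1]
orientation: [0.095, 0.978, 0.186, 0.018]
ft_force: [-5.0, -6.1, 19.6]
width: 0.003
t 9.12 tcp_s [-139.1    2.1   59.1] F_s [-6.91  3.72 19.62] w 0.003 rot [0.376 0.    0.001]
hatch slope rad 0.22840625802739567 z at front 130.8600234843227 1342
heel [-1.65280887e+02 -3.79427482e-02  4.00836583e+01] [-160.19181178   12.29416136   45.18794736]
```

```bash
sleep 1
```

```text
(no output)
```

View pics/side7z.png

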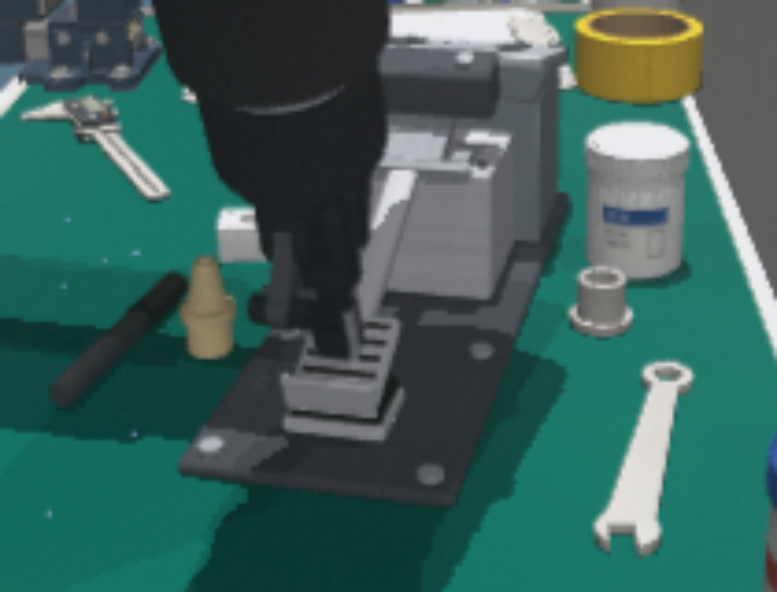

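View pics/scene7z.png

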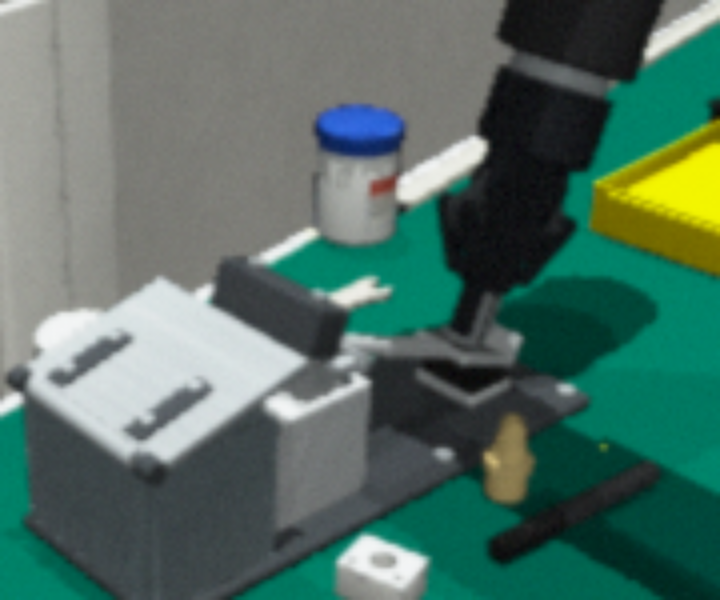

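The hatch is open by about 0.23 rad, the pad is on the stop, and the bystanders haven't moved. I'll hold for a second to confirm it's steady.

```bash
python3 -m inch '[[0,0,0,0,0,0,0],[0,0,0,0,0,0,0],[0,0,0,0,0,0,0],[0,0,0,0,0,0,0],[0,0,0,0,0,0,0],[0,0,0,0,0,0,0],[0,0,0,0,0,0,0],[0,0,0,0,0,0,0]]'; python3 chk.py 8
```

```text
time: 10.22
position: [542.2, -173.4, 59.0]
orientation: [0.095, 0.978, 0.186, 0.018]
ft_force: [-5.6, -6.6, 18.7]
width: -0.002
t 10.22 tcp_s [-139.1    2.1   59. ] F_s [-7.6   4.17 18.72] w -0.002 rot [ 0.376 -0.     0.001]
hatch slope rad 0.22377661414364408 z at front 130.49874347747019 1343
heel [-174.31251535   -0.82330517   40.38169218] [-159.37303364   12.0497514    47.70411549]
```

```bash
python3 -c "
from h import *
print(manip.job_done());st()"
```

```text
the job is handed in; nothing more can be done
None
the job is handed in; nothing more can be done
```

The hatch is raised and held. The closed fingertips are still pressing the lever's pad onto the rubber stop with about 19 N.

- **Push:** I pushed the lever by its heel towards the box. At the heel's home position (x ≈ −170 mm measured, −169 expected), the force climbed from 3 to 21 N with no further movement, which is where the shoulders meet the cheeks.
- **Press:** I swung the pad down about the fulcrum until it stopped on the rubber. The force peaked at 25 N with about 10 N sideways, so I shifted slightly to ease it. About 4 N sideways remained.
- **Last checks:** Over a one-second hold, neither the arm nor the hatch moved beyond measurement noise. The hatch measured 0.22–0.23 rad from the depth image, slightly under the expected 0.24. The robot did not touch the hatch, and the bystanders look unmoved by eye in the last pictures. My readings ended at about 10 s of the 38 s allowed. A state reading after handing in was refused, so nothing was checked after that.

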